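# Find the spent desiccant canister on the trip balance and seat it in the dry-block heater

### The arm

A 6-joint arm with a two-finger parallel gripper is mounted at the origin on the work surface. World frame = base frame: x ahead of the robot, y to its left, z up, the work surface at z = 0. Lengths are in m, angles in degrees, forces in N, time in s.
With the tool pointing down it reaches from about 0.375 to 0.825 m from the base axis. Payload 5.5 kg.
Tool frame: the origin (TCP) lies on the centre line of the jaws, within the pads' length; the fingertips stand 17 mm ahead of it and the grasp point (between the pads) lies 2 mm behind it; z points along the fingers, y is the line along which they close (so a half turn about z gives the same grasp; the last joint's range is limited). The gripper opens to 85 mm and grips with 20 to 120 N. Pads are 22 mm wide; open, the fingers measure 114 mm over their backs; the gripper's body (76 mm by 85 mm) begins 54 mm behind the grasp point. The pads swing forward as they close: fully open they stand 13 mm farther back than shut.
Start: joints at [-72.938, 17.962, -2.699, 69.339, 0, 90], TCP at [0.176, -0.574, 0.248] pointing down, gripper open.
Joint ranges: [-152.73, 152.73], [-39.44, 99.34], [-58.76, 71.6], [-118.89, 123.64], [-81.53, 83.1], [-180, 180]. Speed limits (degrees/s): [136.94, 136.94, 172.46, 180, 180, 180].

### API

Orientations are given as [roll, pitch, yaw] about the fixed x, y, z axes, in that order (R = Rz(yaw) Ry(pitch) Rx(roll)).
In Python, from station import state, grab_frame, hand_in, outline_of gives the robot as it stands.
- The arm moves only by the tool send_rows, never from a script. Its argument "commands" is a list of rows, each a list of 4 numbers: the shift along the world's x, y, z in cm, then the turn about the world's z in degrees. A call has 1 to 12 rows; each row shifts and turns the commanded pose from where the row before left it; what a row does not reach is not made up. A row lasts 1/8 s, in which the tool goes at most 62.5 mm and 10.7 degrees, less where a joint would pass 70% of its speed; a pose out of reach is approached as far as the arm can. A call with a gripper value outside its range is refused whole. "gripper" is the gripper's target within -1 to 1 (fully open at 1, half-way at 0, shut at -1), set as the call begins (left out, the last holds). The fingers move at their own pace and stop on an object; "newtons" is the grip in N (left out, the last holds). Time passes only in rows, so rows that do not move let the fingers close. It gives the time, the measured TCP pose, the force, the opening and the grip force at its end, in the units of the state.
- state(): the state, without advancing time (a new reading comes with each control period).
- grab_frame(name): name is "scene" or "side" or "wrist"; returns a dict with "pixels" (384x512x3 uint8, blue, green, red), "range_z" (384x512 float32, m along the optical axis (not along the pixel's ray), 0 where there is no reading), "vfov" (degrees; the focal length in pixels is half the picture's height over the tangent of half this angle, whatever the lens; pixels are square), "cx", "cy" (the principal point, pixels), "k1" (the pictures are not rectified: a ray, as slopes to the right and down, at radius r is drawn at 1 + k1 r^2 times it, then the intrinsics apply), "position" and "orientation" of the camera in the world; the wrist camera has in their place "T_tool_cam" (4x4, takes a point from camera to tool coordinates, whose origin is the TCP and whose axes are the flange's). Camera axes: x right, y down, z forward; pixel columns grow to the right and rows downward; lengths in m; the calibration is good to about 2 mm. A picture is of the moment at which its call begins: read the wrist's pose just before it.
- hand_in(): hands the job in; it is judged then, once.
Trained networks look in the newest picture that a camera, given by its name, has taken for a name from the list of things; names that differ only in an ending like _2 or _b are one class to them, and where a whole thing is asked for, a point or a joint stands for the part that bears it (a point fixed in the world has none). Each returns a list of dicts, best first, with "confidence" (0 to 1); they miss things now and then, are a little off and sometimes report something else, mostly with a low value. They report only what shows in the picture. A call takes as long as a camera call. They do not tell look-alikes from the thing itself.
- outline_of(camera, label): "pixels" (384x512 bool, what is visible of it) and "rect" ([left, top, right, bottom] in pixels, round what is visible of it).
The state is a dict: "clock": time; "q": joint angles; "qd": joint speeds; "joint_torque": joint torques, N m; "eef_pos": TCP position; "tool_rot": TCP orientation; "ft_force": force on the tool from outside, world axes, zero at the start; "moment": the same for the moment, N m; "grip_width": finger opening in m; "grasp_force": force on a finger pad.
Only numpy, scipy, OpenCV 4.12 (cv2) and the standard library are available. Lean on these libraries where they do the work, as an engineer would, in place of code of your own. Each camera call takes 0.05 s, during which the arm holds its last target. There are 200 camera calls.

### The job

One of the two desiccant canisters on the tray is damp and so the heavier: stand one on each pan of the balance, let go of both and see which way the beam tips, then push the heavier one fully home, upright, in the large well of the dry-block heater and leave the lighter one standing on its pan. Be gentle: ease each canister down until its pan truly bears it, and ease it off again, so that the beam never swings over freely or bangs on its stops; do not press hard on the pans, ram the heater or let a canister topple. Leave the bottle, flask and check weight where they are.

Things in the scene. Friction and masses are not known exactly. Their poses are not given: they have to be found in the camera images.
- canister_a: one of two like desiccant canisters: upright plain aluminium cylinder, 40 mm diameter, 110 mm tall, vent holes round the middle, top 34 mm a plain steel cap of the same diameter (grip it there from above). A dry one weighs 240 to 300 g, a spent (damp) one 370 to 450 g; either may be the spent one. Origin at the centre of its underside, z up its axis. Starts on the tray.
- canister_b: one of two like desiccant canisters: upright plain aluminium cylinder, 40 mm diameter, 110 mm tall, vent holes round the middle, top 34 mm a plain steel cap of the same diameter (grip it there from above). A dry one weighs 240 to 300 g, a spent (damp) one 370 to 450 g; either may be the spent one. Origin at the centre of its underside, z up its axis. Starts on the tray.
- balance: laboratory trip balance (equal-arm): cream base 130 mm by 300 mm, its beam lying along the base's y axis; a white index plate with a pointer stands between the pans, up to 130 mm above the origin, which lies under the centre of the base. Fixed; its place and yaw vary, and its levelling feet raise the origin 0 to 12 mm above the bench.
- beam (a joint): angle of the balance beam, rad: 0 level, positive = left pan (balance's +y side) down, negative = right pan down; stops somewhere between 0.06 and 0.12 each way. Pivots freely, arms 115 mm: level when empty; one canister alone takes its pan to the stop; with both on, the heavier side goes down. Hardly damped: a loaded pan suddenly let go swings over at 1.5 to 3 rad/s
- pan_left: left (balance's +y side, 115 mm from its centre) pan: flat steel dish, 120 mm diameter inside a 4 mm high rim, always level, rides up and down with the beam. Origin at the centre of its top face; with the beam level that is 112 mm above the balance's origin; it travels some 7 to 14 mm up and down from there (the stop screws are set by eye, not alike). The dish sits on a rubber bush that gives 1 mm per 8 N.
- pan_right: right (balance's -y side, 115 mm from its centre) pan: flat steel dish, 120 mm diameter inside a 4 mm high rim, always level, rides up and down with the beam. Origin at the centre of its top face; with the beam level that is 112 mm above the balance's origin; it travels some 7 to 14 mm up and down from there (the stop screws are set by eye, not alike). The dish sits on a rubber bush that gives 1 mm per 8 N.
- dry_block: dry-block heater, off and cold: white housing 200 mm by 150 mm, sloping control panel on its -x side, bored aluminium block with its top face 100 mm above the bench: one large well, the only one a canister fits, and four tube wells of about 15 mm. Origin on the bench under the centre of the housing. Fixed; its place and yaw vary
- well (a point): centre of the mouth of the large well, level with the top face of the block; the well is vertical, 42 mm in diameter (2 mm wider than a canister), 45 mm deep, with a 2.5 mm chamfer round the mouth.
- tray: low stainless tray, 200 mm by 110 mm, rim 14 mm high, floor 3 mm above the bench; the canisters stand on it about 100 mm apart along its x axis. Origin on the bench under its centre. Fixed; it may be on either side of the balance, the heater on the other.
- reagent_bottle: bystander: capped amber bottle, 64 mm diameter, 150 mm tall; origin at the centre of its underside.
- flask: bystander: glass conical flask, 76 mm diameter at the foot, 108 mm tall; origin at the centre of its underside.
- check_weight: bystander: steel check weight with a knob, 34 mm diameter, 64 mm tall; origin at the centre of its underside.
Things that resemble listed ones, but are neither listed nor needed, are in the scene too. Leave any blue, pink or purple look-alike of the canister_b alone.

How it is judged:
By the outcome, as a careful person would: the job done as asked, in the order asked, and still so for the second after the job is handed in, with the robot touching nothing.
It also fails if it takes over 72 s, if anything falls off the work surface, if the arm or the gripper's body presses on something with over 40 N, if the wrist force passes 120 N, or if a joint passes its speed limit or range.

## Working session

There is one attempt and no reset: what is moved stays moved. The work goes in short steps, Python scripts to look and compute and a tool call to move; the robot and the scene stay as the last step left them, time stands still between calls to the robot, and variables do not carry over. Pictures are saved under pics/ and viewed, at most 10 in all, crops included, and the job is handed in when it is done.

Besides the shell and the picture viewer there is one more tool, called after ">>>" by a JSON object that holds its "op" and its "data". send_rows: Moves the arm, as the interface text tells. Its arguments: {"type":"object","properties":{"commands":{"type":"array","items":{"type":"array","items":{"type":"number"}}},"gripper":{"type":"number"},"newtons":{"type":"number"}},"required":["commands"]}

```bash
mkdir -p pics; ls
cat > h.py <<'E'
import numpy as np, cv2
from scipy.spatial.transform import Rotation as R
from station import state, grab_frame, hand_in, outline_of
def grab(n):
    s=state(); f=grab_frame(n)
    if n=="wrist":
        T=np.eye(4);T[:3,:3]=R.from_euler('xyz',s['tool_rot'],degrees=True).as_matrix();T[:3,3]=s['eef_pos'];T=T@f['T_tool_cam']
    else:
        T=np.eye(4);o=np.array(f['orientation']);T[:3,:3]=o if o.shape==(3,3) else R.from_euler('xyz',o,degrees=True).as_matrix();T[:3,3]=f['position']
    f['T']=T; return f
def cloud(f):
    h,w=f['range_z'].shape; fl=h/2/np.tan(np.radians(f['vfov']/2))
    K=np.array([[fl,0,f['cx']],[0,fl,f['cy']],[0,0,1]])
    u,v=np.meshgrid(np.arange(w,dtype=float),np.arange(h,dtype=float))
    n=cv2.undistortPoints(np.stack([u.ravel(),v.ravel()],1)[:,None],K,np.array([f['k1'],0,0,0,0.]))[:,0].reshape(h,w,2)
    z=f['range_z'].astype(float)
    P=np.dstack([n*z[...,None],z])@f['T'][:3,:3].T+f['T'][:3,3]
    P[z<=0]=np.nan
    return P
E
python3 - <<'E'
from h import *
s=state();print({k:np.round(v,3) for k,v in s.items()})
fs={n:grab(n) for n in("scene","side")}
for n,f in fs.items():
    print(n,f['vfov'],f['cx'],f['cy'],f['k1'],f['position'],f['orientation']); cv2.imwrite(f'pics/{n}0.png',f['pixels'])
    P=cloud(f)
    for l in ["canister_a","balance","pan_left","pan_right","dry_block","tray","reagent_bottle","flask","check_weight"]:
        for d in outline_of(n,l)[:4]:
            p=P[d['pixels']];p=p[~np.isnan(p[:,0])]
            print(n,l,round(d['confidence'],2),np.round(d['rect']),np.round(np.median(p,0),3) if len(p) else '',np.round(np.percentile(p,[2,98],axis=0),3).tolist() if len(p) else '')
E
```

```text
pics
{'clock': np.float64(0.0), 'q': array([-72.938,  18.004,  -2.756,  69.335,  -0.   ,  90.001]), 'qd': array([-0.025,  0.005, -0.016, -0.033,  0.107, -0.019]), 'joint_torque': array([ 0.0000e+00, -5.3960e+01,  3.3974e+01,  1.9000e-02,  0.0000e+00,
       -0.0000e+00]), 'eef_pos': array([ 0.176, -0.573,  0.247]), 'tool_rot': array([-179.904,    0.   ,   17.061]), 'ft_force': array([ 0.032,  0.583, -0.746]), 'moment': array([-0.03 , -0.005,  0.032]), 'grasp_force': np.float64(0.0), 'grip_width': np.float64(0.085)}
scene 52.28424419643135 261.59720030954605 191.91928828990098 0.042762523249191546 [1.37115988 0.27288953 1.06560624] [-139.8073041    -0.75783751  110.25603942]
scene canister_a 0.92 [341. 234. 357. 263.] [0.692 0.31  0.076] [[0.646, 0.291, -0.0], [0.698, 0.329, 0.111]]
scene canister_a 0.88 [366. 240. 387. 264.] [0.691 0.394 0.098] [[0.662, 0.379, 0.026], [0.7, 0.414, 0.112]]
scene canister_a 0.66 [360. 207. 376. 237.] [0.583 0.348 0.084] [[0.555, 0.331, 0.013], [0.589, 0.367, 0.116]]
scene canister_a 0.6 [282. 233. 307. 266.] [0.742 0.165 0.042] [[0.673, 0.132, -0.001],
[... 1912 characters left out ...]
0.524, -0.167, 0.114], [0.636, -0.048, 0.121]]
side dry_block 0.7 [277. 107. 339. 157.] [ 0.488 -0.296  0.071] [[0.399, -0.41, 0.013], [0.583, -0.268, 0.1]]
side tray 0.6 [232. 315. 349. 384.] [0.513 0.36  0.002] [[0.415, 0.29, -0.001], [0.611, 0.414, 0.013]]
side tray 0.6 [253. 200. 306. 242.] [0.548 0.122 0.117] [[0.494, 0.062, 0.114], [0.604, 0.179, 0.121]]
side reagent_bottle 0.64 [208. 126. 227. 180.] [ 0.735 -0.145  0.077] [[0.709, -0.173, 0.005], [0.767, -0.134, 0.149]]
side flask 0.9 [180. 227. 212. 277.] [0.723 0.178 0.041] [[0.695, 0.15, -0.0], [0.76, 0.198, 0.108]]
side check_weight 0.68 [195. 181. 211. 206.] [ 0.756 -0.034  0.033] [[0.741, -0.106, -0.001], [0.789, -0.026, 0.063]]
```

Run:
```python
import cv2
a=cv2.imread('pics/scene0.png');b=cv2.imread('pics/side0.png')
A=cv2.resize(a[110:290,140:400],(780,540),interpolation=cv2.INTER_CUBIC)
cv2.imwrite('pics/sc_c.png',A)
cv2.imwrite('pics/si_c.png',cv2.resize(b[184:384,100:360],(780,600),interpolation=cv2.INTER_CUBIC))
```

```text
(no output)
```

View pics/sc_c.png

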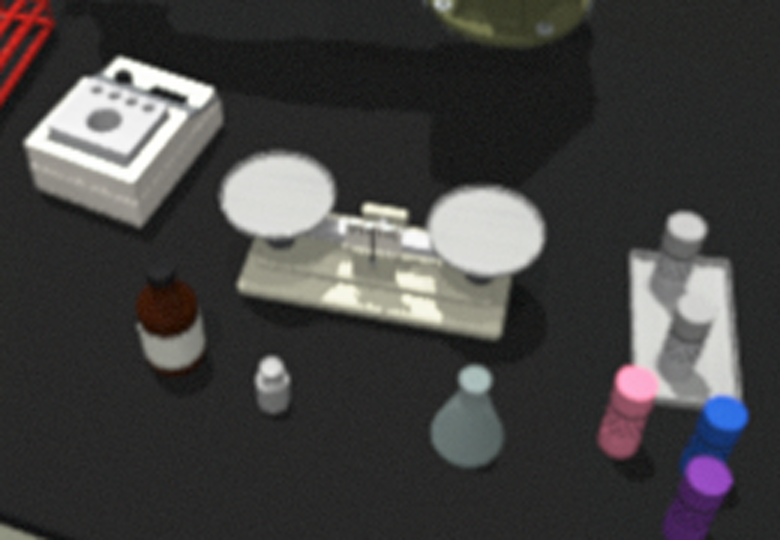

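View pics/si_c.png

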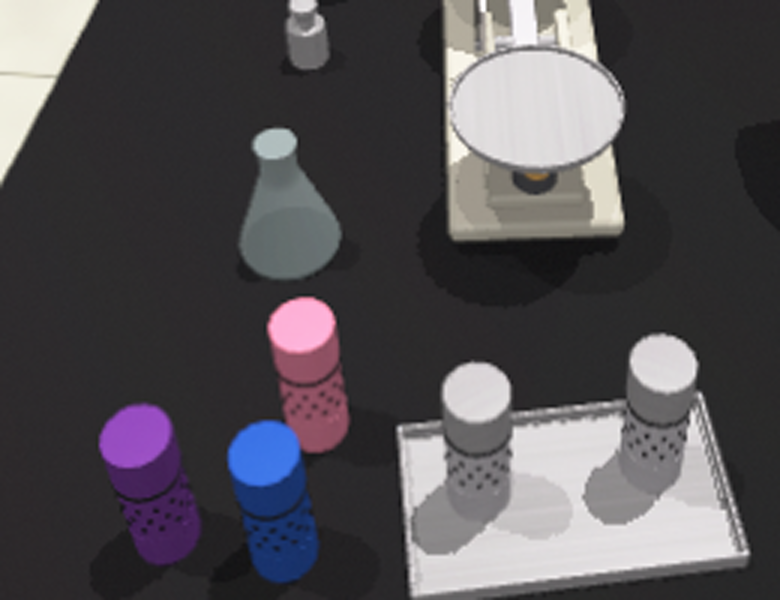

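The scene crop shows the heater at upper left, the balance in the middle and the tray on the right. The canister-like objects are:
- **Plain steel, on the tray:** side px about (259,314) and (321,306). These fit the description (plain aluminium with a steel cap, on the tray).
- **Pink (200,300), blue (190,340) and purple (150,340):** these are off the tray and are look-alikes, so I leave them alone.

The enlarged side crop confirms this. Next I measure exact positions.

```bash
cat > meas.py <<'E'
from h import *
def circ(p):
    A=np.c_[2*p[:,:2],np.ones(len(p))];b=(p[:,:2]**2).sum(1)
    x=np.linalg.lstsq(A,b,rcond=None)[0];return x[:2],np.sqrt(x[2]+x[:2]@x[:2])
def enc(p):
    c,r=cv2.minEnclosingCircle(p[:,:2].astype(np.float32)*1000);return np.round(np.array(c)/1000,4),round(r,1)
E
python3 - <<'E'
from meas import *
for n in("scene","side"):
    f=grab(n);P=cloud(f);X,Y,Z=P[...,0],P[...,1],P[...,2]
    for nm,x,y,r,zl,zh in [("c1",.57,.35,.04,.107,.125),("c2",.46,.325,.04,.107,.125),("pink",.685,.31,.035,.104,.125),("panL",.548,.121,.075,.112,.13),("panR",.58,-.109,.075,.112,.13),("flask",.735,.165,.05,.02,.15)]:
        m=(np.hypot(X-x,Y-y)<r)&(Z>zl)&(Z<zh);p=P[m]
        if len(p)>5:print(n,nm,len(p),enc(p),np.round(p.mean(0),4),"z50",round(np.median(p[:,2]),4))
    # block top
    m=(X>.38)&(X<.62)&(Y>-.45)&(Y<-.24)&(Z>.092)&(Z<.108);p=P[m]
    print(n,"block",len(p),np.round(p.mean(0),4),cv2.minAreaRect((p[:,:2]*1000).astype(np.float32)))
    m=(X>.38)&(X<.62)&(Y>-.45)&(Y<-.24)&(Z>.03)&(Z<.09)
    # tray
    m=(X>.39)&(X<.63)&(Y>.26)&(Y<.43)&(Z>-.002)&(Z<.02)
    g=cv2.cvtColor(f['pixels'],cv2.COLOR_BGR2GRAY); m&=g>120
    k=cv2.morphologyEx(m.astype(np.uint8),cv2.MORPH_OPEN,np.ones((3,3)));p=P[k>0]
    print(n,"tray",len(p),cv2.minAreaRect((p[:,:2]*1000).astype(np.float32)))
    p=P[(X>.39)&(X<.63)&(Y>.29)&(Y<.41)&(Z>-.01)&(Z<.009)]; print("floor",np.median(p[:,2]))
    if n=="scene": cv2.imwrite('pics/blk.png',cv2.resize(f['pixels'][120:190,140:220],(800,700))[:600])
E
```

```text
scene c1 136 (array([0.5672, 0.3502]), 22.2) [0.5681 0.3496 0.1125] z50 0.1126
scene c2 103 (array([0.46  , 0.3197]), 21.4) [0.4624 0.3184 0.1129] z50 0.1128
scene pink 128 (array([0.6797, 0.3127]), 21.3) [0.6801 0.3111 0.1082] z50 0.1084
scene panL 922 (array([0.5485, 0.1173]), 64.7) [0.5482 0.1185 0.1182] z50 0.1181
scene panR 861 (array([ 0.5775, -0.1095]), 64.7) [ 0.5797 -0.1095  0.1181] z50 0.1181
scene flask 427 (array([0.732 , 0.1622]), 33.5) [0.7404 0.1641 0.0603] z50 0.0541
scene block 543 [ 0.5225 -0.351   0.0999] ((517.8193969726562, -352.4996643066406), (113.56647491455078, 96.74935150146484), 85.1255111694336)
scene tray 969 ((511.71685791015625, 347.3843688964844), (205.2813262939453, 111.91804504394531), 13.416266441345215)
floor 0.0018885090525533332
side c1 393 (array([0.5669, 0.3505]), 20.3) [0.5671 0.3522 0.1121] z50 0.1123
side c2 374 (array([0.4611, 0.3207]), 20.3) [0.4614 0.3224 0.1122] z50 0.1123
side pink 339 (array([0.6775, 0.3124]), 20.3) [0.6767 0.3138 0.1089] z50 0.109
side panL 1988 (array([0.549 , 0.1199]), 63.6) [0.5487 0.1212 0.1168] z50 0.1166
side panR 1201 (array([ 0.5816, -0.1083]), 65.4) [ 0.5801 -0.1068  0.1169] z50 0.1167
side flask 852 (array([0.7257, 0.1671]), 32.6) [0.7239 0.1761 0.0597] z50 0.0547
side block 561 [ 0.5192 -0.3467  0.0983] ((519.288818359375, -352.57928466796875), (118.6141357421875, 90.14041900634766), 85.4444808959961)
side tray 4476 ((514.63818359375, 349.27825927734375), (199.41734313964844, 110.87860107421875), 13.108531951904297)
floor 0.0011449066297035126
```

>>> {"op": "send_rows", "data": {"commands": [[4.5, 3.6, 0, 0], [4.5, 3.6, 0, 0], [4.5, 3.6, 0, 0], [4.5, 3.6, 0, 0], [4.5, 3.6, 0, 0], [4.5, 3.6, 0, 0], [0, 0, 0, 0], [0, 0, 0, 0]], "gripper": 1, "newtons": 30}}

```text
clock: 2.1
eef_pos: [0.4458, -0.3576, 0.2482]
tool_rot: [180.0, 0.0, 17.1]
ft_force: [-0.3, -1.4, -0.1]
grip_width: 0.0854
grasp_force: 0.0
```

Run:
```python
from h import *
s=state();print(s['clock'],s['eef_pos'],s['tool_rot'],s['ft_force'],s['q'])
f=grab("wrist");P=cloud(f);np.savez('w1.npz',P=P,px=f['pixels']);cv2.imwrite('pics/w1.png',f['pixels'])
print(np.round(f['T'],3))
for d in outline_of("wrist","dry_block")[:2]: print(d['confidence'],d['rect'])
```

```text
2.1 [ 0.44583477 -0.35759978  0.24822309] [1.79996677e+02 3.70344743e-02 1.71012864e+01] [-0.30373259 -1.39808953 -0.08947503] [-3.87149121e+01  1.49008787e+01 -6.80000244e+00  6.83171775e+01
 -3.25035590e-02  1.24183805e+02]
[[ 0.295 -0.907 -0.299  0.523]
 [-0.956 -0.28  -0.092 -0.333]
 [ 0.     0.313 -0.95   0.374]
 [ 0.     0.     0.     1.   ]]
0.73 [166.3, 0.0, 369.8, 227.7]
```

View pics/w1.png

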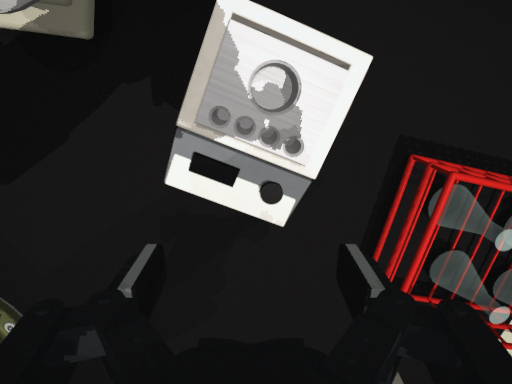

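The wrist picture shows the heater with its large well at about (275,87) and the four tube wells below it. A red rack is at right, clear of my path.

Run:
```python
from meas import *
d=np.load('w1.npz');P=d['P'];print(P[87,275],P[20,230:240:9],P[110,335])
z=np.nan_to_num(P[...,2],nan=-1)
top=P[(z>.095)&(z<.104)];print(len(top),np.median(top[:,2]),cv2.minAreaRect((top[:,:2]*1000).astype(np.float32)))
hole=((z<.0955)).astype(np.uint8)
sub=np.zeros_like(hole);sub[50:125,235:315]=hole[50:125,235:315]
n,lab,st,c=cv2.connectedComponentsWithStats(sub);i=lab[87,275];print(st[i],c[i])
m=(lab==i).astype(np.uint8)
ring=(cv2.dilate(m,np.ones((3,3)))-m)>0
p=P[ring];p=p[(p[:,2]>.09)];print(len(p))
for _ in range(5):
    cc,r=circ(p);e=np.abs(np.hypot(*(p[:,:2]-cc).T)-r);p=p[e<max(.0015,np.percentile(e,90))]
print(cc,r,len(p),e.max(),p[:,2].mean())
```

```text
[ 0.53161594 -0.35590614  0.05580372] [[ 0.56996069 -0.30069943  0.10005927]
 [ 0.57861521 -0.3044206   0.06368294]] [ 0.52818424 -0.41413034  0.08471627]
10934 0.09986393915430145 ((472.09051513671875, -485.84710693359375), (406.54791259765625, 138.51217651367188), 76.05805969238281)
[ 250   63   49   49 1842] [273.68566775  87.04017372]
200
[ 0.5297375  -0.35197226] 0.021335539785881895 200 0.0008294384563818438 0.09780181388627106
```

>>> {"op": "send_rows", "data": {"commands": [[1.0, 5.9, 0, 0], [1.0, 5.9, 0, 0], [1.0, 5.9, 0, 0], [1.0, 5.9, 0, 0], [1.0, 5.9, 0, 0], [1.0, 5.9, 0, 0], [1.0, 5.9, 0, 0], [1.0, 5.9, 0, 0], [1.0, 5.9, 0, 0], [1.0, 5.9, 0, -1.5], [1.0, 5.9, 0, -1.5], [1.1, 5.9, 0, 0]]}}

```text
clock: 3.7
eef_pos: [0.5976, 0.2693, 0.2484]
tool_rot: [-175.8, 0.1, 22.3]
ft_force: [0.7, 0.2, 0.2]
grip_width: 0.0856
grasp_force: 0.0
```

>>> {"op": "send_rows", "data": {"commands": [[0, 0, 0, 0], [0, 0, 0, 0]]}}

```text
clock: 3.95
eef_pos: [0.5963, 0.2689, 0.248]
tool_rot: [-175.8, 0.2, 22.3]
ft_force: [0.6, 0.2, 0.1]
grip_width: 0.0856
grasp_force: 0.0
```

Run:
```python
from meas import *
s=state();print(s['clock'],s['eef_pos'],s['tool_rot'],s['ft_force'])
f=grab("wrist");P=cloud(f);X,Y,Z=P[...,0],P[...,1],P[...,2]
for nm,x,y in[("c1",.567,.35),("c2",.46,.32),("pink",.679,.312)]:
    p=P[(np.hypot(X-x,Y-y)<.035)&(Z>.107)&(Z<.118)]
    if len(p)>5:print(nm,len(p),enc(p),p.mean(0))
```

```text
3.95 [0.59629082 0.26885224 0.2480099 ] [-1.75793574e+02  1.50943813e-01  2.23154508e+01] [0.56192917 0.20803905 0.08327458]
c1 1387 (array([0.5687, 0.3511]), 20.2) [0.57014407 0.35091944 0.11278625]
c2 588 (array([0.464 , 0.3198]), 19.6) [0.46749357 0.31437193 0.11237225]
pink 1883 (array([0.6792, 0.314 ]), 19.9) [0.67958566 0.31393471 0.10991265]
```

>>> {"op": "send_rows", "data": {"commands": [[-1, 3, 0, -3], [-1, 3, 0, -2], [0, 0, 0, 0], [0, 0, 0, 0]]}}

```text
clock: 4.5
eef_pos: [0.5947, 0.2854, 0.2484]
tool_rot: [-173.3, 0.1, 22.5]
ft_force: [0.0, -1.0, -0.0]
grip_width: 0.0855
grasp_force: 0.0
```

Run:
```python
from station import state
s=state();print(s['clock'],s['eef_pos'],s['tool_rot'],s['q'])
```

```text
4.5 [0.59466334 0.28543385 0.24836407] [-1.73349355e+02  1.40425522e-01  2.25385804e+01] [ 22.48130424  24.61592131   6.54440766  72.07559017   6.6505011
 179.94233596]
```

>>> {"op": "send_rows", "data": {"commands": [[0, 0, 0, 8], [0, 0, 0, 8], [0, 0, 0, 8], [0, 0, 0, 0], [0, 0, 0, 0]]}}

```text
clock: 5.12
eef_pos: [0.5947, 0.2854, 0.2483]
tool_rot: [-173.3, 0.1, 46.4]
ft_force: [0.4, -0.3, 0.3]
grip_width: 0.0854
grasp_force: 0.0
```

Run:
```python
from station import state
s=state();print(s['clock'],s['eef_pos'],s['tool_rot'],s['q'])
```

```text
5.125 [0.5946781  0.28543461 0.24827241] [-1.73344254e+02  1.47663085e-01  4.64058543e+01] [ 22.77183692  27.0135827   10.1376641   75.93741449   6.0361516
 156.22620858]
```

>>> {"op": "send_rows", "data": {"commands": [[2, 1, 0, 9.9], [2, 1, 0, 9.9], [2, 1, 0, 9.9], [2, 1, 0, 9.9], [2, 1, 0, 9.9], [2, 1, 0, 9.9], [2, 1, 0, 9.9], [0, 0, 0, 0]]}}

```text
clock: 6.12
eef_pos: [0.7355, 0.3564, 0.2445]
tool_rot: [-173.2, 0.1, 115.7]
ft_force: [0.2, -0.5, -0.4]
grip_width: 0.0857
grasp_force: 0.0
```

```bash
cat > st.py <<'E'
from h import *
s=state();z=R.from_euler('xyz',s['tool_rot'],degrees=True).as_matrix()[:,2]
a=np.arctan2(s['eef_pos'][1],s['eef_pos'][0]);rad=np.array([np.cos(a),np.sin(a)]);tan=np.array([-rad[1],rad[0]])
print(s['clock'],np.round(s['eef_pos'],4),'r',np.hypot(*s['eef_pos'][:2]).round(4),np.round(s['tool_rot'],2),np.round(s['q'],1),'F',np.round(s['ft_force'],2))
print('lean rad/tan deg',np.degrees([z[:2]@rad,z[:2]@tan]).round(2),'az',np.degrees(a).round(1),'M',np.round(s['moment'],3))
E
python3 st.py
```

```text
6.125 [0.7355 0.3564 0.2445] r 0.8173 [-1.7321e+02  1.5000e-01  1.1571e+02] [ 2.590e+01  5.780e+01  6.450e+01  1.035e+02 -1.000e-01  9.020e+01] F [ 0.15 -0.46 -0.39]
lean rad/tan deg [-6.77 -0.13] az 25.9 M [ 0.059 -0.097  0.039]
```

>>> {"op": "send_rows", "data": {"commands": [[1.35, 0.65, 0, 0], [1.35, 0.65, 0, 0], [0, 0, 0, 0]]}}

```text
clock: 6.5
eef_pos: [0.7498, 0.3624, 0.2427]
tool_rot: [-174.3, 0.1, 115.7]
ft_force: [0.2, -0.1, 0.6]
grip_width: 0.0855
grasp_force: 0.0
```

```bash
python3 st.py
```

```text
6.5 [0.7498 0.3624 0.2427] r 0.8328 [-1.7428e+02  1.4000e-01  1.1572e+02] [ 2.580e+01  6.120e+01  7.130e+01  1.058e+02 -1.000e-01  9.010e+01] F [ 0.21 -0.06  0.55]
lean rad/tan deg [-5.71 -0.14] az 25.8 M [ 0.077 -0.068  0.029]
```

Works as intended: pushing out at the reach limit takes the tilt out. Continuing.

>>> {"op": "send_rows", "data": {"commands": [[2.7, 1.3, 0, 0], [2.7, 1.3, 0, 0], [0, 0, 0, 0]]}}

```text
clock: 6.88
eef_pos: [0.7725, 0.3734, 0.2254]
tool_rot: [-176.6, 0.1, 115.8]
ft_force: [-1.0, 0.4, 0.3]
grip_width: 0.085
grasp_force: 0.0
```

```bash
python3 st.py
```

```text
6.875 [0.7725 0.3734 0.2254] r 0.858 [-1.7659e+02  1.4000e-01  1.1582e+02] [ 2.590e+01  6.230e+01  7.150e+01  1.026e+02 -1.000e-01  9.000e+01] F [-1.05  0.36  0.34]
lean rad/tan deg [-3.4  -0.15] az 25.8 M [ 0.044 -0.07  -0.004]
```

>>> {"op": "send_rows", "data": {"commands": [[2.7, 1.3, 0, 0], [2.7, 1.3, 0, 0], [0, 0, 0, 0]]}}

```text
clock: 7.25
eef_pos: [0.7951, 0.3842, 0.2101]
tool_rot: [-179.0, 0.1, 115.8]
ft_force: [-0.0, 0.5, -0.8]
grip_width: 0.0853
grasp_force: 0.0
```

```bash
python3 st.py
```

```text
7.25 [0.7951 0.3842 0.2101] r 0.8831 [-1.7901e+02  1.4000e-01  1.1583e+02] [25.8 63.2 71.5 99.3 -0.1 90. ] F [-0.04  0.51 -0.82]
lean rad/tan deg [-0.99 -0.14] az 25.8 M [ 0.041  0.013 -0.017]
```

>>> {"op": "send_rows", "data": {"commands": [[2.25, 1.08, 0, 0], [0, 0, 0, 0]]}}

```text
clock: 7.5
eef_pos: [0.8046, 0.3888, 0.2049]
tool_rot: [179.9, 0.1, 115.8]
ft_force: [-0.3, -0.5, 0.8]
grip_width: 0.0855
grasp_force: 0.0
```

```bash
python3 st.py
```

```text
7.5 [0.8046 0.3888 0.2049] r 0.8936 [1.7991e+02 1.4000e-01 1.1583e+02] [25.8 63.6 71.5 97.9 -0.1 90. ] F [-0.32 -0.47  0.77]
lean rad/tan deg [ 0.09 -0.14] az 25.8 M [ 0.016 -0.059 -0.024]
```

>>> {"op": "send_rows", "data": {"commands": [[-5.5, -0.9, 0.5, 0], [-5.5, -0.9, 0.5, 0], [-5.5, -0.9, 0, 0], [-5.5, -0.9, 0, 0], [-1.7, -0.2, 0, 0], [0, 0, 0, 0], [0, 0, 0, 0]]}}

```text
clock: 8.38
eef_pos: [0.6137, 0.3614, 0.2169]
tool_rot: [179.8, 0.1, 115.8]
ft_force: [0.4, 0.2, -0.4]
grip_width: 0.0856
grasp_force: 0.0
```

```bash
python3 st.py
python3 - <<'E'
from meas import *
f=grab("wrist");P=cloud(f);X,Y,Z=P[...,0],P[...,1],P[...,2]
for nm,x,y in[("c1",.567,.35),("c2",.46,.32)]:
    p=P[(np.hypot(X-x,Y-y)<.035)&(Z>.107)&(Z<.118)]
    if len(p)>5:print(nm,len(p),enc(p),p.mean(0))
E
```

```text
8.375 [0.6137 0.3614 0.2169] r 0.7123 [1.7980e+02 1.5000e-01 1.1582e+02] [30.6 31.  12.6 71.5 -0.2 94.7] F [ 0.37  0.2  -0.41]
lean rad/tan deg [ 0.18 -0.16] az 30.5 M [-0.042 -0.062  0.022]
c1 1851 (array([0.5689, 0.3515]), 19.9) [0.56903191 0.35263798 0.11283992]
c2 1948 (array([0.4632, 0.3218]), 20.5) [0.46395256 0.32349974 0.11255581]
```

>>> {"op": "send_rows", "data": {"commands": [[-2.3, -0.5, 0, 0], [-2.3, -0.5, 0, 0], [0, 0, -4, 0], [0, 0, -4, 0], [0, 0, -3, 0], [0, 0, -1.1, 0], [0, 0, 0, 0]]}}

```text
clock: 9.3
eef_pos: [0.567, 0.351, 0.0947]
tool_rot: [180.0, 0.2, 115.8]
ft_force: [-0.4, 0.2, -0.3]
grip_width: 0.0852
grasp_force: 0.0
```

>>> {"op": "send_rows", "data": {"commands": [[0, 0, 0, 0], [0, 0, 0, 0], [0, 0, 0, 0], [0, 0, 0, 0], [0, 0, 0, 0]], "gripper": -1, "newtons": 40}}

```text
clock: 9.93
eef_pos: [0.5674, 0.3516, 0.0967]
tool_rot: [179.8, 0.1, 115.8]
ft_force: [1.0, 0.2, 5.8]
grip_width: 0.0392
grasp_force: 40.2
```

```bash
python3 st.py
```

```text
9.925 [0.5674 0.3516 0.0967] r 0.6675 [1.7977e+02 1.3000e-01 1.1583e+02] [31.9 30.1 -5.  54.7 -0.2 96. ] F [1.   0.24 5.84]
lean rad/tan deg [ 0.22 -0.16] az 31.8 M [-0.105  0.112 -0.05 ]
```

>>> {"op": "send_rows", "data": {"commands": [[0, 0, 1, 0], [0, 0, 3, 0], [0, 0, 4, 0], [0, 0, 4, 0], [0, -1, 3, 0], [0, -3, 0, 0], [0.2, -5, 0, 0], [0.2, -5, 0, 0], [0.2, -5, 0, 0], [0.2, -5, 0, 0]]}}

```text
clock: 11.18
eef_pos: [0.5738, 0.1095, 0.245]
tool_rot: [180.0, 0.1, 115.8]
ft_force: [1.6, 0.1, -4.3]
grip_width: 0.0392
grasp_force: 41.3
```

>>> {"op": "send_rows", "data": {"commands": [[0.2, -5, 0, 0], [0.2, -5, 0, 0], [0, -5, 0, 0], [0, -4, 0, 0], [0, -2, 0, 0], [0, -1, 0, 0], [0, 0, 0, 0], [0, 0, 0, 0]]}}

```text
clock: 12.18
eef_pos: [0.5787, -0.1077, 0.2452]
tool_rot: [179.9, 0.1, 115.9]
ft_force: [0.3, 0.6, -4.2]
grip_width: 0.0389
grasp_force: 41.2
```

```bash
python3 st.py
python3 - <<'E'
from meas import *
for n in("scene","side"):
    f=grab(n);cv2.imwrite(f'pics/h_{n}.png',f['pixels']);P=cloud(f);X,Y,Z=P[...,0],P[...,1],P[...,2]
    p=P[(np.hypot(X-.58,Y+.108)<.07)&(Z>.112)&(Z<.125)]; print(n,'panR',len(p),enc(p) if len(p) else'')
    p=P[(np.hypot(X-.58,Y+.108)<.05)&(Z>.13)&(Z<.21)]
    if len(p)>5:print(n,'can',len(p),np.percentile(p,[1,50,99],axis=0).round(4).tolist())
import time
F=[];
print([np.round(state()['ft_force'][2],2)])
E
```

```text
12.175 [ 0.5787 -0.1077  0.2452] r 0.5886 [1.7989e+02 1.1000e-01 1.1591e+02] [-10.5  16.7  -4.9  68.3  -0.   53.6] F [ 0.33  0.57 -4.22]
lean rad/tan deg [ 0.15 -0.02] az -10.5 M [ 0.022  0.088 -0.   ]
scene panR 747 (array([ 0.5795, -0.1085]), 63.7)
scene can 153 [[0.5745, -0.1251, 0.1543], [0.5923, -0.1024, 0.1823], [0.5984, -0.0903, 0.2096]]
side panR 1091 (array([ 0.5803, -0.1078]), 63.7)
side can 324 [[0.5582, -0.1065, 0.1524], [0.5767, -0.0926, 0.1822], [0.5949, -0.0872, 0.2094]]
[np.float64(-3.7)]
```

>>> {"op": "send_rows", "data": {"commands": [[0, 0, -0.8, 0], [0, 0, -0.8, 0], [0, 0, -0.6, 0], [0, 0, -0.4, 0], [0, 0, -0.3, 0], [0, 0, -0.2, 0], [0, 0, -0.1, 0], [0, 0, -0.1, 0], [0, 0, -0.1, 0], [0, 0, -0.1, 0], [0, 0, -0.1, 0], [0, 0, -0.1, 0]]}}

```text
clock: 13.78
eef_pos: [0.5786, -0.1089, 0.2082]
tool_rot: [179.9, 0.1, 115.8]
ft_force: [0.9, -0.2, -3.9]
grip_width: 0.0388
grasp_force: 41.2
```

```bash
python3 st.py
```

```text
13.775 [ 0.5786 -0.1089  0.2082] r 0.5888 [1.7990e+02 1.5000e-01 1.1583e+02] [-10.6  17.7  -8.4  63.8  -0.1  53.5] F [ 0.87 -0.21 -3.93]
lean rad/tan deg [ 0.17 -0.06] az -10.7 M [-0.002  0.001  0.043]
```

>>> {"op": "send_rows", "data": {"commands": [[0, 0, -0.1, 0], [0, 0, -0.1, 0], [0, 0, -0.1, 0], [0, 0, -0.1, 0], [0, 0, 0, 0]]}}

```text
clock: 14.4
eef_pos: [0.5785, -0.1089, 0.2041]
tool_rot: [179.9, 0.1, 115.8]
ft_force: [0.2, 0.5, -4.2]
grip_width: 0.0388
grasp_force: 41.2
```

>>> {"op": "send_rows", "data": {"commands": [[0, 0, -0.1, 0], [0, 0, -0.1, 0], [0, 0, 0, 0]]}}

```text
clock: 14.78
eef_pos: [0.5786, -0.1089, 0.2022]
tool_rot: [179.9, 0.1, 115.8]
ft_force: [-0.2, -0.1, -4.4]
grip_width: 0.0389
grasp_force: 41.2
```

```bash
cat > pans.py <<'E'
from meas import *
import sys
s=state();print(s['clock'],'z',np.round(s['eef_pos'],4),'F',np.round(s['ft_force'],2))
f=grab("side");P=cloud(f);X,Y,Z=P[...,0],P[...,1],P[...,2]
for nm,x,y in[("L",.549,.119),("R",.580,-.108)]:
    d=np.hypot(X-x,Y-y)
    p=P[(d<.055)&(d>.025)&(Z>.095)&(Z<.14)];h,e=np.histogram(p[:,2],bins=np.arange(.095,.14,.001));i=h.argmax()
    q=p[np.abs(p[:,2]-e[i])<.002];print(nm,len(p),np.median(q[:,2]).round(4))
E
python3 pans.py
```

```text
14.775 z [ 0.5786 -0.1089  0.2022] F [-0.18 -0.08 -4.39]
L 1169 0.1253
R 570 0.1076
```

>>> {"op": "send_rows", "data": {"commands": [[0, 0, -0.1, 0], [0, 0, -0.05, 0], [0, 0, 0, 0]]}}

```text
clock: 15.2
eef_pos: [0.5786, -0.1089, 0.2007]
tool_rot: [179.9, 0.1, 115.8]
ft_force: [-0.8, 0.5, -3.7]
grip_width: 0.0393
grasp_force: 41.2
```

>>> {"op": "send_rows", "data": {"commands": [[0, 0, -0.1, 0], [0, 0, 0, 0]]}}

```text
clock: 15.45
eef_pos: [0.5786, -0.1089, 0.1997]
tool_rot: [179.9, 0.1, 115.8]
ft_force: [0.1, 0.0, -4.5]
grip_width: 0.039
grasp_force: 41.2
```

>>> {"op": "send_rows", "data": {"commands": [[0, 0, -0.1, 0], [0, 0, 0, 0]]}}

```text
clock: 15.7
eef_pos: [0.5786, -0.1089, 0.1987]
tool_rot: [179.9, 0.1, 115.8]
ft_force: [-1.0, -0.1, -3.4]
grip_width: 0.0393
grasp_force: 41.2
```

>>> {"op": "send_rows", "data": {"commands": [[0, 0, -0.1, 0], [0, 0, 0, 0]]}}

```text
clock: 15.95
eef_pos: [0.5787, -0.1089, 0.1979]
tool_rot: [179.9, 0.2, 115.8]
ft_force: [-1.2, -0.1, -1.9]
grip_width: 0.0387
grasp_force: 41.3
```

>>> {"op": "send_rows", "data": {"commands": [[0, 0, -0.1, 0], [0, 0, 0, 0]]}}

```text
clock: 16.2
eef_pos: [0.5788, -0.109, 0.1973]
tool_rot: [179.9, 0.2, 115.8]
ft_force: [-1.4, 0.6, 1.6]
grip_width: 0.0392
grasp_force: 41.8
```

```bash
python3 pans.py
```

```text
16.2 z [ 0.5788 -0.109   0.1973] F [-1.41  0.63  1.62]
L 1174 0.1294
R 573 0.1026
```

>>> {"op": "send_rows", "data": {"commands": [[0, 0, 0, 0], [0, 0, 0, 0], [0, 0, 0, 0], [0, 0, 0, 0]], "gripper": 1}}

```text
clock: 16.75
eef_pos: [0.5787, -0.1089, 0.1968]
tool_rot: [179.9, 0.1, 115.8]
ft_force: [0.2, -0.5, -0.1]
grip_width: 0.0854
grasp_force: 0.0
```

```bash
python3 pans.py; python3 st.py
```

```text
16.75 z [ 0.5787 -0.1089  0.1968] F [ 0.17 -0.47 -0.14]
L 1169 0.1293
R 571 0.1031
16.8 [ 0.5787 -0.1089  0.1967] r 0.5889 [1.7990e+02 1.5000e-01 1.1583e+02] [-10.6  18.   -9.4  62.4  -0.1  53.5] F [-0.17 -0.62 -0.08]
lean rad/tan deg [ 0.17 -0.06] az -10.7 M [-0.011 -0.029 -0.001]
```

>>> {"op": "send_rows", "data": {"commands": [[0, 0, 2, 0], [0, 0, 4, 0], [-0.7, 3, 0, 0], [-1.5, 5.6, 0, 0], [-1.5, 5.6, 0, 0], [-1.5, 5.6, 0, 0], [-1.5, 5.6, 0, 0], [-1.5, 5.6, 0, 0], [-1.5, 5.6, 0, 0], [-1.3, 4, 0, 0], [-0.7, 2.4, 0, 0], [0, 0, 0, 0]]}}

```text
clock: 18.3
eef_pos: [0.461, 0.3227, 0.2566]
tool_rot: [179.9, 0.1, 116.0]
ft_force: [-0.0, -0.8, -1.4]
grip_width: 0.0851
grasp_force: 0.0
```

```bash
python3 st.py
```

```text
18.3 [0.461  0.3227 0.2566] r 0.5627 [1.799e+02 1.400e-01 1.160e+02] [35.1 13.7 -7.3 69.  -0.2 99.1] F [-0.   -0.81 -1.4 ]
lean rad/tan deg [ 0.08 -0.15] az 35.0 M [-0.071  0.049  0.005]
```

>>> {"op": "send_rows", "data": {"commands": [[0, 0, -4, 0], [0, 0, -5, 0], [0, 0, -4, 0], [0, 0, -2, 0], [0, 0, -1.1, 0], [0, 0, 0, 0]]}}

```text
clock: 19.05
eef_pos: [0.4617, 0.3204, 0.0956]
tool_rot: [179.9, 0.2, 115.8]
ft_force: [0.7, 0.2, 0.1]
grip_width: 0.0854
grasp_force: 0.0
```

>>> {"op": "send_rows", "data": {"commands": [[0, 0, 0, 0], [0, 0, 0, 0], [0, 0, 0, 0], [0, 0, 0, 0], [0, 0, 0, 0]], "gripper": -1, "newtons": 40}}

```text
clock: 19.68
eef_pos: [0.4621, 0.3215, 0.0967]
tool_rot: [179.8, 0.1, 115.8]
ft_force: [-0.7, -0.8, 6.3]
grip_width: 0.039
grasp_force: 39.9
```

```bash
python3 st.py
```

```text
19.675 [0.4621 0.3215 0.0967] r 0.5629 [1.7982e+02 1.4000e-01 1.1584e+02] [ 34.9  20.  -20.8  49.1  -0.2  99.1] F [-0.75 -0.83  6.29]
lean rad/tan deg [ 0.16 -0.16] az 34.8 M [-0.17   0.188 -0.017]
```

>>> {"op": "send_rows", "data": {"commands": [[0, 0, 1, 0], [0, 0, 3, 0], [0, 0, 4, 0], [0, 0, 4, 0], [0, 0, 3.4, 0], [1, -2.3, 0, 0], [2, -5, 0, 0], [2, -5, 0, 0], [2, -4.5, 0, 0], [1.2, -2.5, 0, 0], [0.5, -1, 0, 0], [0, 0, 0, 0]]}}

```text
clock: 21.18
eef_pos: [0.5485, 0.118, 0.2497]
tool_rot: [179.9, 0.1, 115.8]
ft_force: [-0.3, 0.0, -2.7]
grip_width: 0.0391
grasp_force: 40.9
```

```bash
python3 st.py
python3 - <<'E'
from meas import *
for n in("scene","side"):
    f=grab(n);P=cloud(f);X,Y,Z=P[...,0],P[...,1],P[...,2]
    p=P[(np.hypot(X-.549,Y-.1185)<.07)&(Z>.123)&(Z<.138)]; print(n,'panL',len(p),enc(p) if len(p) else'')
    p=P[(np.hypot(X-.549,Y-.1185)<.05)&(Z>.14)&(Z<.21)]
    if len(p)>5:print(n,'can',len(p),np.percentile(p,[1,50,99],axis=0).round(4).tolist())
    p=P[(np.hypot(X-.58,Y+.108)<.05)&(Z>.205)&(Z<.23)]; print(n,'c1 top',len(p),enc(p) if len(p) else'')
E
```

```text
21.175 [0.5485 0.118  0.2497] r 0.5611 [1.7992e+02 1.1000e-01 1.1579e+02] [12.2 13.6 -8.2 68.  -0.1 76.4] F [-0.27  0.02 -2.69]
lean rad/tan deg [ 0.11 -0.09] az 12.1 M [ 0.084  0.06  -0.05 ]
scene panL 782 (array([0.548 , 0.1184]), 63.4)
scene can 150 [[0.5431, 0.0978, 0.1589], [0.562, 0.1196, 0.1842], [0.5673, 0.1351, 0.2093]]
scene c1 top 111 (array([ 0.5788, -0.1107]), 20.7)
side panL 1717 (array([0.5489, 0.1202]), 63.2)
side can 394 [[0.5275, 0.1193, 0.1556], [0.5456, 0.1349, 0.1839], [0.5645, 0.1392, 0.2097]]
side c1 top 0
```

>>> {"op": "send_rows", "data": {"commands": [[0, 0, -0.7, 0], [0, 0, -0.7, 0], [0, 0, -0.4, 0], [0, 0, -0.2, 0], [0, 0, -0.1, 0], [0, 0, -0.1, 0], [0, 0, -0.1, 0], [0, 0, 0, 0]]}}

```text
clock: 22.28
eef_pos: [0.5486, 0.1181, 0.2268]
tool_rot: [179.9, 0.1, 115.8]
ft_force: [0.1, -0.0, -1.9]
grip_width: 0.0387
grasp_force: 40.9
```

>>> {"op": "send_rows", "data": {"commands": [[0, 0, -0.1, 0], [0, 0, -0.1, 0], [0, 0, 0, 0]]}}

```text
clock: 22.65
eef_pos: [0.5486, 0.1181, 0.2246]
tool_rot: [179.9, 0.1, 115.8]
ft_force: [-0.3, -0.5, -2.2]
grip_width: 0.039
grasp_force: 40.9
```

```bash
python3 pans.py
```

```text
22.65 z [0.5486 0.1181 0.2246] F [-0.3  -0.5  -2.17]
L 977 0.1293
R 131 0.1031
```

>>> {"op": "send_rows", "data": {"commands": [[0, 0, -0.1, 0], [0, 0, 0, 0]]}}

```text
clock: 22.95
eef_pos: [0.5488, 0.1181, 0.224]
tool_rot: [179.9, 0.2, 115.8]
ft_force: [0.2, -0.4, -0.4]
grip_width: 0.0387
grasp_force: 41.0
```

>>> {"op": "send_rows", "data": {"commands": [[0, 0, -0.05, 0], [0, 0, 0, 0]]}}

```text
clock: 23.2
eef_pos: [0.5487, 0.1181, 0.2236]
tool_rot: [179.9, 0.2, 115.8]
ft_force: [-1.4, 0.4, 0.8]
grip_width: 0.0389
grasp_force: 41.0
```

>>> {"op": "send_rows", "data": {"commands": [[0, 0, -0.05, 0], [0, 0, 0, 0]]}}

```text
clock: 23.45
eef_pos: [0.5487, 0.1181, 0.2229]
tool_rot: [179.9, 0.1, 115.8]
ft_force: [-0.3, -0.7, 1.5]
grip_width: 0.0389
grasp_force: 41.1
```

```bash
python3 pans.py
```

```text
23.45 z [0.5487 0.1181 0.2229] F [-0.33 -0.73  1.5 ]
L 981 0.1282
R 146 0.104
```

>>> {"op": "send_rows", "data": {"commands": [[0, 0, 0.05, 0], [0, 0, 0.02, 0], [0, 0, 0, 0]]}}

```text
clock: 23.88
eef_pos: [0.5487, 0.1181, 0.2236]
tool_rot: [179.9, 0.1, 115.8]
ft_force: [0.3, 0.1, 0.8]
grip_width: 0.0393
grasp_force: 41.1
```

```bash
python3 pans.py; python3 -c "
from station import *
grab_frame('side');print(state()['ft_force']);grab_frame('side');print(state()['ft_force'])"
```

```text
23.875 z [0.5487 0.1181 0.2236] F [0.28 0.1  0.81]
L 992 0.1287
R 142 0.1031
[-0.05302895 -0.75979109  0.97768787]
[0.65351745 0.26491607 1.01591893]
```

>>> {"op": "send_rows", "data": {"commands": [[0, 0, 0.04, 0], [0, 0, 0, 0]]}}

```text
clock: 24.28
eef_pos: [0.5487, 0.1181, 0.2238]
tool_rot: [179.9, 0.1, 115.8]
ft_force: [-0.2, -0.7, -0.6]
grip_width: 0.0391
grasp_force: 41.2
```

```bash
python3 pans.py; python3 -c "
from station import *
grab_frame('side');print(state()['ft_force']);grab_frame('side');print(state()['ft_force'])"
```

```text
24.275 z [0.5487 0.1181 0.2238] F [-0.19 -0.68 -0.56]
L 982 0.1288
R 141 0.1027
[ 0.3270907  -0.17071723 -0.10513289]
[ 0.07824342 -0.31828497 -0.22146028]
```

>>> {"op": "send_rows", "data": {"commands": [[0, 0, 0, 0], [0, 0, 0, 0], [0, 0, 0, 0], [0, 0, 0, 0]], "gripper": 1}}

```text
clock: 24.92
eef_pos: [0.5486, 0.1181, 0.2239]
tool_rot: [179.9, 0.1, 115.8]
ft_force: [0.3, 0.1, 0.3]
grip_width: 0.0853
grasp_force: 0.0
```

```bash
python3 pans.py; python3 st.py
python3 - <<'E'
import cv2
from station import grab_frame
f=grab_frame("scene");cv2.imwrite('pics/both.png',cv2.resize(f['pixels'][110:290,140:400],(780,540),interpolation=cv2.INTER_CUBIC))
E
```

```text
24.925 z [0.5486 0.1181 0.2239] F [0.34 0.14 0.26]
L 992 0.1292
R 209 0.103
24.975 [0.5486 0.1181 0.2239] r 0.5612 [1.7990e+02 1.4000e-01 1.1583e+02] [ 12.2  14.3 -10.8  64.8  -0.1  76.4] F [0.49 0.43 1.02]
lean rad/tan deg [ 0.13 -0.12] az 12.2 M [ 0.071  0.038 -0.002]
```

View pics/both.png

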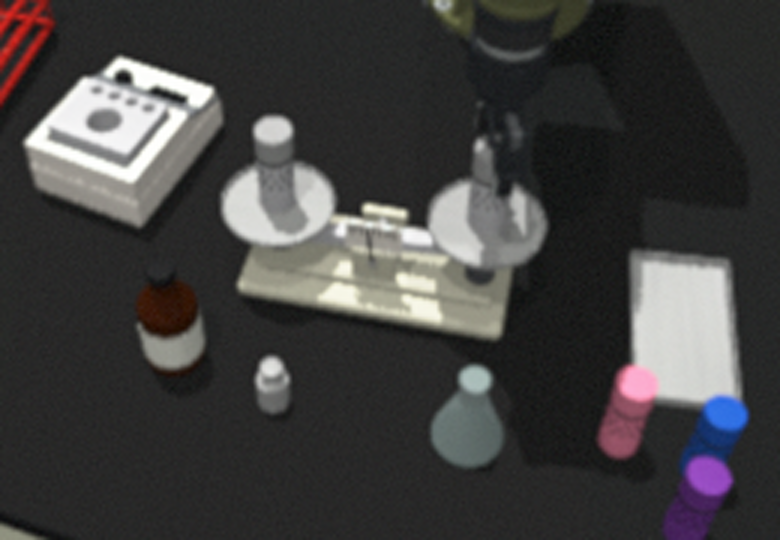

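The scene shows both canisters standing free. The right pan is down at z 0.103 and the left is up at 0.129, so the right-pan canister (crop px about (275,150)) is the heavier. Now I fetch it.

>>> {"op": "send_rows", "data": {"commands": [[0, 0, 2, 0], [0, 0, 4, 0], [0.3, -2.7, 0, 0], [0.5, -5, 0, 0], [0.5, -5, 0, 0], [0.5, -4, 0, 0], [0.5, -3, 0, 0], [0.5, -2, 0, 0], [0.2, -1, 0, 0], [0, 0, 0, 0]]}}

```text
clock: 26.28
eef_pos: [0.5787, -0.1088, 0.2837]
tool_rot: [179.9, 0.1, 115.8]
ft_force: [-0.6, 0.8, 0.0]
grip_width: 0.086
grasp_force: 0.0
```

```bash
python3 st.py;python3 pans.py
```

```text
26.275 [ 0.5787 -0.1088  0.2837] r 0.5889 [1.7990e+02 1.2000e-01 1.1582e+02] [-10.6  16.   -0.7  73.1  -0.   53.6] F [-0.57  0.81  0.04]
lean rad/tan deg [ 0.15 -0.04] az -10.6 M [-0.005  0.004 -0.003]
26.275 z [ 0.5787 -0.1088  0.2837] F [-0.57  0.81  0.04]
L 986 0.1291
R 500 0.1031
```

>>> {"op": "send_rows", "data": {"commands": [[0, 0, -2, 0], [0, 0, -2.5, 0], [0, 0, -2, 0], [0, 0, -1.2, 0], [0, 0, -0.6, 0], [0, 0, -0.3, 0], [0, 0, 0, 0]]}}

```text
clock: 27.2
eef_pos: [0.5789, -0.1089, 0.1983]
tool_rot: [179.9, 0.2, 115.8]
ft_force: [0.0, -0.1, -0.8]
grip_width: 0.0854
grasp_force: 0.0
```

>>> {"op": "send_rows", "data": {"commands": [[0, 0, 0, 0], [0, 0, 0, 0], [0, 0, 0, 0], [0, 0, 0, 0]], "gripper": -1, "newtons": 35}}

```text
clock: 27.7
eef_pos: [0.5788, -0.109, 0.1982]
tool_rot: [179.9, 0.2, 115.8]
ft_force: [0.9, 0.6, 1.1]
grip_width: 0.0389
grasp_force: 36.7
```

```bash
python3 pans.py
```

```text
27.7 z [ 0.5788 -0.109   0.1982] F [0.93 0.63 1.08]
L 983 0.1291
R 500 0.1031
```

>>> {"op": "send_rows", "data": {"commands": [[0, 0, 0.05, 0], [0, 0, 0.05, 0], [0, 0, 0.05, 0], [0, 0, 0.1, 0], [0, 0, 0.1, 0], [0, 0, 0.1, 0], [0, 0, 0.1, 0], [0, 0, 0.1, 0]]}}

```text
clock: 28.75
eef_pos: [0.5787, -0.1089, 0.2045]
tool_rot: [179.9, 0.1, 115.8]
ft_force: [1.9, -0.3, -1.5]
grip_width: 0.0392
grasp_force: 36.5
```

```bash
python3 pans.py
```

```text
28.75 z [ 0.5787 -0.1089  0.2045] F [ 1.85 -0.25 -1.54]
L 983 0.1231
R 566 0.1091
```

Beam follows the hand smoothly. Continuing.

>>> {"op": "send_rows", "data": {"commands": [[0, 0, 0.1, 0], [0, 0, 0.1, 0], [0, 0, 0.1, 0], [0, 0, 0.1, 0], [0, 0, 0.1, 0], [0, 0, 0.1, 0], [0, 0, 0.1, 0], [0, 0, 0.1, 0], [0, 0, 0.1, 0], [0, 0, 0.1, 0], [0, 0, 0.1, 0], [0, 0, 0.1, 0]]}}

```text
clock: 30.3
eef_pos: [0.5786, -0.1089, 0.2164]
tool_rot: [179.9, 0.1, 115.8]
ft_force: [1.2, 0.0, -1.4]
grip_width: 0.0389
grasp_force: 36.5
```

```bash
python3 pans.py
```

```text
30.3 z [ 0.5786 -0.1089  0.2164] F [ 1.19  0.02 -1.39]
L 986 0.1112
R 559 0.1211
```

>>> {"op": "send_rows", "data": {"commands": [[0, 0, 0.1, 0], [0, 0, 0.1, 0], [0, 0, 0.1, 0], [0, 0, 0.1, 0], [0, 0, 0.08, 0], [0, 0, 0.08, 0], [0, 0, 0.08, 0], [0, 0, 0.08, 0], [0, 0, 0.08, 0], [0, 0, 0.08, 0], [0, 0, 0.08, 0], [0, 0, 0.08, 0]]}}

```text
clock: 31.85
eef_pos: [0.5786, -0.1089, 0.2268]
tool_rot: [179.9, 0.1, 115.8]
ft_force: [-0.0, 0.1, -3.5]
grip_width: 0.0394
grasp_force: 36.5
```

```bash
python3 pans.py
```

```text
31.85 z [ 0.5786 -0.1089  0.2268] F [-0.05  0.13 -3.48]
L 976 0.1081
R 569 0.1244
```

>>> {"op": "send_rows", "data": {"commands": [[0, 0, 1, 0], [0, 0, 2, 0], [-0.5, -2.3, 0, 0], [-0.8, -4, 0, 0], [-0.9, -5, 0, 0], [-0.9, -5, 0, 0], [-0.8, -4, 0, 0], [-0.6, -2.5, 0, 0], [-0.4, -1.5, 0, 0], [0, 0, 0, 0]], "newtons": 50}}

```text
clock: 33.15
eef_pos: [0.5295, -0.3524, 0.257]
tool_rot: [179.9, 0.1, 115.8]
ft_force: [-0.1, 0.6, -4.5]
grip_width: 0.039
grasp_force: 51.2
```

```bash
python3 st.py
python3 - <<'E'
from meas import *
for n in("scene","side"):
    f=grab(n);P=cloud(f);X,Y,Z=P[...,0],P[...,1],P[...,2]
    img=cv2.imread(f'pics/{n}0.png',0).astype(float)  # well before, no arm
    h,w=img.shape;fl=h/2/np.tan(np.radians(f['vfov']/2));K=np.array([[fl,0,f['cx']],[0,fl,f['cy']],[0,0,1]])
    T=f['T']
    gx,gy=np.meshgrid(np.arange(.49,.57,.0005),np.arange(-.392,-.312,.0005))
    for zt in [.1]:
        W=np.stack([gx.ravel(),gy.ravel(),np.full(gx.size,zt)],1)
        rv=cv2.Rodrigues(T[:3,:3].T)[0];tv=-T[:3,:3].T@T[:3,3]
        uv=cv2.projectPoints(W,rv,tv,K,np.array([f['k1'],0,0,0,0.]))[0][:,0].astype(np.float32)
        r=cv2.remap(img.astype(np.float32),uv[:,0].reshape(gx.shape),uv[:,1].reshape(gx.shape),cv2.INTER_LINEAR)
        cv2.imwrite(f'pics/rect_{n}.png',cv2.resize(r.astype(np.uint8),(390,390)))
    p=P[(np.hypot(X-.53,Y+.352)<.05)&(Z>.16)&(Z<.22)];print(n,len(p),np.percentile(p,[1,50,99],axis=0).round(4).tolist() if len(p) else'')
a=np.hstack([cv2.imread('pics/rect_scene.png'),cv2.imread('pics/rect_side.png')]);cv2.imwrite('pics/rect.png',a)
E
```

```text
33.15 [ 0.5295 -0.3524  0.257 ] r 0.6361 [1.7988e+02 1.4000e-01 1.1576e+02] [-33.7  21.6   3.5  71.7   0.   30.6] F [-0.1   0.64 -4.53]
lean rad/tan deg [0.18 0.03] az -33.6 M [ 0.033 -0.051  0.047]
scene 153 [[0.5185, -0.3658, 0.1643], [0.5422, -0.3415, 0.1917], [0.5504, -0.3331, 0.2189]]
side 255 [[0.5095, -0.3492, 0.1635], [0.5284, -0.3364, 0.1917], [0.5475, -0.3288, 0.2196]]
```

View pics/rect.png

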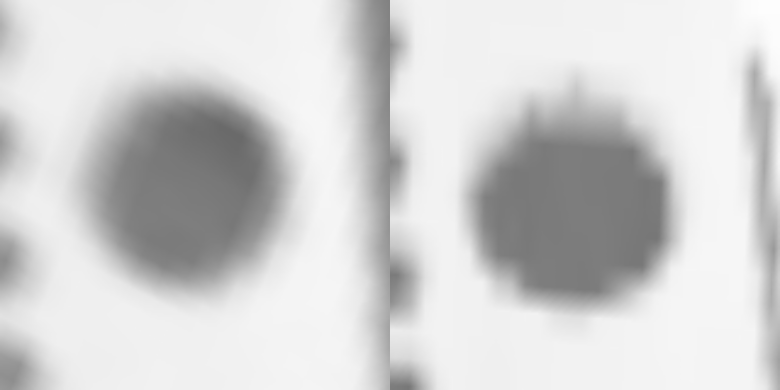

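The rectified views (scene left, side right; 0.205 mm/px) put the well centre at (187,185) and (181,201). After bias correction that is about (0.528,-0.352), so I shift slightly and lower.

>>> {"op": "send_rows", "data": {"commands": [[-0.15, 0.03, -1.5, 0], [0, 0, -2, 0], [0, 0, -1.3, 0], [0, 0, -0.7, 0], [0, 0, -0.3, 0], [0, 0, 0, 0]]}}

```text
clock: 34.0
eef_pos: [0.5283, -0.3517, 0.199]
tool_rot: [179.9, 0.2, 115.8]
ft_force: [1.0, -0.3, -3.2]
grip_width: 0.0391
grasp_force: 51.3
```

>>> {"op": "send_rows", "data": {"commands": [[0, 0, -0.2, 0], [0, 0, -0.2, 0], [0, 0, -0.1, 0], [0, 0, 0, 0]]}}

```text
clock: 34.5
eef_pos: [0.5281, -0.3516, 0.1937]
tool_rot: [179.9, 0.1, 115.8]
ft_force: [-0.1, -0.5, -3.7]
grip_width: 0.039
grasp_force: 51.3
```

```bash
python3 st.py
```

```text
34.5 [ 0.5281 -0.3516  0.1937] r 0.6344 [1.7990e+02 1.4000e-01 1.1583e+02] [-33.7  22.9  -2.8  64.1   0.   30.5] F [-0.08 -0.47 -3.74]
lean rad/tan deg [0.17 0.01] az -33.7 M [-0.004  0.016  0.024]
```

>>> {"op": "send_rows", "data": {"commands": [[0, 0, -0.1, 0], [0, 0, -0.1, 0], [0, 0, 0, 0]]}}

```text
clock: 34.88
eef_pos: [0.5281, -0.3515, 0.1916]
tool_rot: [179.9, 0.1, 115.8]
ft_force: [0.3, 0.8, -4.1]
grip_width: 0.039
grasp_force: 51.3
```

>>> {"op": "send_rows", "data": {"commands": [[0, 0, -0.1, 0], [0, 0, -0.1, 0], [0, 0, 0, 0]]}}

```text
clock: 35.25
eef_pos: [0.528, -0.3516, 0.1896]
tool_rot: [179.9, 0.1, 115.8]
ft_force: [0.2, 0.4, -4.1]
grip_width: 0.0386
grasp_force: 51.3
```

>>> {"op": "send_rows", "data": {"commands": [[0, 0, -0.2, 0], [0, 0, -0.2, 0], [0, 0, -0.2, 0], [0, 0, 0, 0]]}}

```text
clock: 35.75
eef_pos: [0.528, -0.3515, 0.1835]
tool_rot: [179.9, 0.1, 115.8]
ft_force: [0.2, -0.7, -3.9]
grip_width: 0.0388
grasp_force: 51.3
```

```bash
python3 st.py
```

```text
35.75 [ 0.528  -0.3515  0.1835] r 0.6343 [1.7991e+02 1.2000e-01 1.1583e+02] [-33.7  23.3  -3.7  62.9   0.   30.5] F [ 0.16 -0.71 -3.87]
lean rad/tan deg [0.15 0.01] az -33.7 M [-0.012 -0.003  0.022]
```

Sliding in freely. Going on in 3 mm rows, leaving the last few mm for slower steps.

>>> {"op": "send_rows", "data": {"commands": [[0, 0, -0.3, 0], [0, 0, -0.3, 0], [0, 0, -0.3, 0], [0, 0, -0.3, 0], [0, 0, 0, 0]]}}

```text
clock: 36.38
eef_pos: [0.528, -0.3515, 0.1714]
tool_rot: [179.9, 0.1, 115.8]
ft_force: [-0.7, 0.7, -4.1]
grip_width: 0.039
grasp_force: 51.3
```

```bash
python3 st.py
```

```text
36.375 [ 0.528  -0.3515  0.1714] r 0.6343 [1.7991e+02 1.2000e-01 1.1583e+02] [-33.7  23.7  -4.7  61.4   0.   30.5] F [-0.71  0.67 -4.06]
lean rad/tan deg [0.15 0.02] az -33.7 M [ 0.009 -0.03  -0.002]
```

>>> {"op": "send_rows", "data": {"commands": [[0, 0, -0.3, 0], [0, 0, -0.3, 0], [0, 0, -0.3, 0], [0, 0, -0.3, 0], [0, 0, -0.3, 0], [0, 0, 0, 0]]}}

```text
clock: 37.12
eef_pos: [0.528, -0.3515, 0.1564]
tool_rot: [179.9, 0.1, 115.8]
ft_force: [-0.2, 0.3, -2.9]
grip_width: 0.0383
grasp_force: 51.3
```

```bash
python3 st.py
```

```text
37.125 [ 0.528  -0.3515  0.1564] r 0.6343 [1.7991e+02 1.3000e-01 1.1583e+02] [-33.7  24.2  -5.9  59.7   0.   30.5] F [-0.18  0.33 -2.88]
lean rad/tan deg [0.15 0.01] az -33.7 M [-0.03   0.02   0.063]
```

>>> {"op": "send_rows", "data": {"commands": [[0, 0, -0.15, 0], [0, 0, -0.15, 0], [0, 0, -0.1, 0], [0, 0, 0, 0]]}}

```text
clock: 37.62
eef_pos: [0.5281, -0.3516, 0.1527]
tool_rot: [179.9, 0.1, 115.8]
ft_force: [-0.2, 0.2, -4.2]
grip_width: 0.0387
grasp_force: 51.3
```

>>> {"op": "send_rows", "data": {"commands": [[0, 0, -0.1, 0], [0, 0, -0.1, 0], [0, 0, 0, 0]]}}

```text
clock: 38.0
eef_pos: [0.5281, -0.3516, 0.1506]
tool_rot: [179.9, 0.1, 115.8]
ft_force: [-0.0, 0.1, -3.7]
grip_width: 0.0389
grasp_force: 51.3
```

>>> {"op": "send_rows", "data": {"commands": [[0, 0, -0.1, 0], [0, 0, 0, 0]]}}

```text
clock: 38.25
eef_pos: [0.5281, -0.3516, 0.1497]
tool_rot: [179.9, 0.1, 115.8]
ft_force: [1.2, -0.4, -3.5]
grip_width: 0.0387
grasp_force: 51.3
```

>>> {"op": "send_rows", "data": {"commands": [[0, 0, -0.1, 0], [0, 0, 0, 0]]}}

```text
clock: 38.5
eef_pos: [0.5283, -0.3518, 0.1496]
tool_rot: [179.9, 0.2, 115.8]
ft_force: [-2.7, 1.0, 4.1]
grip_width: 0.0387
grasp_force: 52.2
```

Bottomed at the expected depth with about 8 N. Releasing and checking.

>>> {"op": "send_rows", "data": {"commands": [[0, 0, 0, 0], [0, 0, 0, 0], [0, 0, 0, 0], [0, 0, 0, 0], [0, 0, 1, 0], [0, 0, 3, 0], [0, 0, 4, 0], [-3, 0, 4, 0], [-5, 0, 0, 0], [0, 0, 0, 0]], "gripper": 1}}

```text
clock: 39.75
eef_pos: [0.4456, -0.3516, 0.2703]
tool_rot: [179.9, 0.2, 115.7]
ft_force: [1.1, 0.2, 1.3]
grip_width: 0.0853
grasp_force: 0.0
```

```bash
python3 st.py; python3 pans.py
python3 - <<'E'
from meas import *
for n in("scene","side","wrist"):
    f=grab(n);P=cloud(f);X,Y,Z=P[...,0],P[...,1],P[...,2]
    for nm,x,y,z in(("inwell",.528,-.352,.165),("onpan",.5487,.118,.218)):
        p=P[(np.hypot(X-x,Y-y)<.03)&(np.abs(Z-z)<.009)];print(n,nm,len(p),(enc(p),np.median(p[:,2]).round(4)) if len(p)>5 else '')
    if n=="scene":cv2.imwrite('pics/fin.png',cv2.resize(f['pixels'][110:290,140:400],(780,540),interpolation=cv2.INTER_CUBIC))
E
```

```text
39.75 [ 0.4456 -0.3516  0.2703] r 0.5676 [179.91   0.18 115.7 ] [-38.3  13.8  -5.3  70.7   0.   26. ] F [1.09 0.25 1.31]
lean rad/tan deg [0.21 0.  ] az -38.3 M [ 0.029  0.013 -0.021]
39.75 z [ 0.4456 -0.3516  0.2703] F [1.09 0.25 1.31]
L 982 0.1081
R 680 0.1244
scene inwell 93 ((array([ 0.5256, -0.3498]), 23.6), np.float64(0.1652))
scene onpan 122 ((array([0.547 , 0.1163]), 21.1), np.float64(0.2189))
side inwell 96 ((array([ 0.5285, -0.3494]), 21.1), np.float64(0.1635))
side onpan 261 ((array([0.547 , 0.1183]), 21.0), np.float64(0.2176))
wrist inwell 1600 ((array([ 0.5294, -0.3512]), 20.2), np.float64(0.1648))
wrist onpan 0
```

View pics/fin.png

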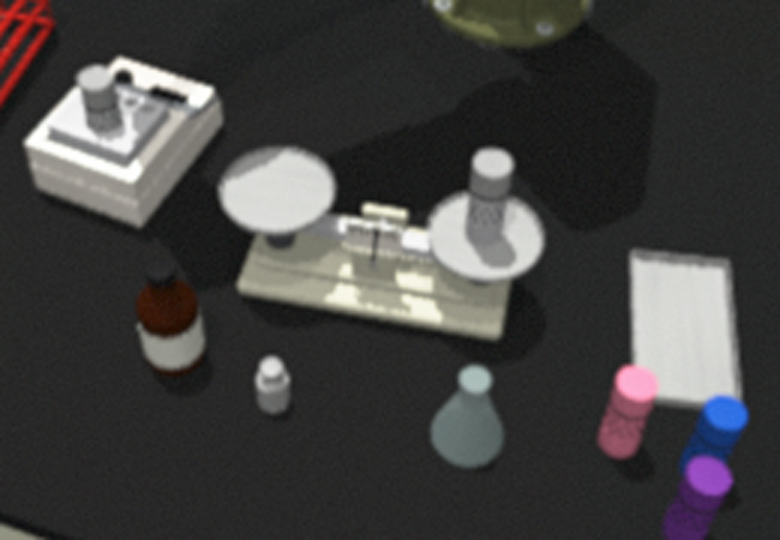

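The picture shows the heavier canister upright in the well at crop px (100,95), with its top at 0.165 m, which means fully home. The lighter one stands on the left pan at (490,195), and the bystanders have not moved. Handing in.

```bash
python3 -c "
from station import hand_in;print(hand_in())"
```

```text
the job is handed in; nothing more can be done
None
```

The right-pan canister tipped the beam as the heavier one; it is now fully home and upright in the large well, the lighter one stands on the left pan, and I handed the job in at about 40 s.

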